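# Make up two order kits of bamboo and bentwood parts

### The arm

A 6-joint arm with a two-finger parallel gripper is mounted at the origin on the work surface. World frame = base frame: x ahead of the robot, y to its left, z up, the work surface at z = 0. Lengths are in mm, angles in degrees, forces in N, time in s.
With the tool pointing down it reaches from about 350 to 850 mm from the base axis. Payload 8.1 kg.
Tool frame: the origin (TCP) lies midway between the tips of the shut fingers; the grasp point (between the pads) lies 19 mm behind it; z points along the fingers, y is the line along which they close (so a half turn about z gives the same grasp; the last joint's range is limited). The gripper opens to 85 mm and grips with 20 to 120 N. Pads are 22 mm wide; open, the fingers measure 114 mm over their backs; the gripper's body (76 mm by 85 mm) begins 54 mm behind the grasp point. The pads swing forward as they close: fully open they stand 13 mm farther back than shut.
Start: joints at [-73.075, 7.471, 85.268, -0, 87.261, -4.893], TCP at [223.018, -557.017, 231.292] pointing down, gripper open.
Joint ranges: [-169.43, 169.43], [-51.17, 129.36], [1.28, 143.12], [-76.62, 256.62], [0, 156.53], [-152.29, 152.29]. Speed limits (degrees/s): [136.94, 136.94, 159.86, 180, 180, 180].

### API

Orientations are given as [roll, pitch, yaw] about the fixed x, y, z axes, in that order (R = Rz(yaw) Ry(pitch) Rx(roll)).
In Python, from bench import r gives the robot as it stands. The module is installed in compiled form; this text tells all that it offers.
- The arm moves only by the tool jog_arm, never from a script. Its argument "rows" is a list of rows, each a list of 2 entries, a list of its own where there are three numbers: the shift along the tool's x, y, z in mm, then the turn, a rotation vector about the tool's x, y, z in rad. A call has 1 to 10 rows; each row is the pose to reach, as a shift and turn from the pose commanded when the call began, along the tool's axes at that moment; what a row does not reach only later rows make up. A row lasts 1/10 s, in which the tool goes at most 50 mm and 8.59 degrees, less where a joint would pass 70% of its speed; a pose out of reach is approached as far as the arm can. A call with a gripper value outside its range is refused whole. "grip" is the finger opening in mm, from 0 to 85.4, set as the call begins (left out, the last holds). The fingers move at their own pace and stop on an object; "force" is the grip in N (left out, the last holds). Time passes only in rows, so rows that repeat a pose let the fingers close. It gives the time, the measured TCP pose, the force, the opening and the grip force at its end, in the units of the state.
- r.sense(): the state, without advancing time (a new reading comes with each control period).
- r.snapshot(name): name is "scene" or "top"; returns (picture, depth): 420x560x3 uint8, blue, green, red; 420x560 float32, mm along the optical axis (not along the pixel's ray), 0 where there is no reading.
- r.camera_params(name): a dict with "fx", "fy", "cx", "cy" (pixels), "dist_coeffs" ([k1, k2, p1, p2, k3] as OpenCV has them; the pictures are not rectified), "pose" (4x4, takes a point from camera to world coordinates). Camera axes: x right, y down, z forward; pixel columns grow to the right and rows downward; lengths in mm; the calibration is good to about 2 mm. A picture is of the moment at which its call begins. camera_params takes no time and is no camera call.
- r.hand_in(): hands the job in; it is judged then, once.
The state is a dict: "time": time; "joint_pos": joint angles; "qd": joint speeds; "joint_efforts": joint torques, N m; "tool_pos": TCP position; "tcp_rot": TCP orientation; "ft_force": force on the tool from outside, world axes, zero at the start; "wrist_torque": the same for the moment, N m; "finger_gap": finger opening in mm; "grip_force": force on a finger pad.
Only numpy, scipy, OpenCV 4.12 (cv2) and the standard library are available. Lean on these libraries where they do the work, as an engineer would, in place of code of your own. Each camera call takes 0.05 s, during which the arm holds its last target. There are 200 camera calls.

### The job

Make up the two order kits: stand the tall bamboo piece and the large hoop in the two-compartment tray, and the short bamboo piece, the small hoop and the knobbed lid in the three-compartment tray. Each part gets a compartment of its own (any one in its tray), upright and flat on the tray's floor, lid with its knob up. Leave the square box, the glue jar and the mallet where they are.

Things in the scene. Friction and masses are not known exactly. Their poses are not given: they have to be found in the camera images.
- tray_two: Low light-wood tray with TWO compartments in a row, 86 (x) x 167 (y) x 14 mm. Fixed to the bench, open on top, floor 5 mm thick, all walls and partitions 5 mm thick with their tops 14 mm above the bench (9 mm above the tray's floor). Each compartment is 76 x 76 mm inside. Origin: centre of the underside, at bench height; x across the tray, y along its length, z up. Compartment centres at x = 0, y = -40.5 and +40.5 mm.
- tray_three: Low light-wood tray with THREE compartments in a row, 86 (x) x 248 (y) x 14 mm. Fixed to the bench, open on top, floor 5 mm thick, all walls and partitions 5 mm thick with their tops 14 mm above the bench (9 mm above the tray's floor). Each compartment is 76 x 76 mm inside. Origin: centre of the underside, at bench height; x across the tray, y along its length, z up. Compartment centres at x = 0, y = -81, 0 and +81 mm.
- bamboo_tall: Tall piece of dark green bamboo cane with a pale cut top, a solid cylinder 46 mm in diameter and 84 mm high. Origin: centre of its underside; z up along its axis; it starts upright on the bench.
- bamboo_short: Short piece of dark green bamboo cane with a pale cut top, a solid cylinder 46 mm in diameter and 50 mm high. Origin: centre of its underside; z up along its axis; it starts upright on the bench.
- hoop_large: Large bentwood hoop of tan wood, a plain ring open at both ends, 58 mm outside and 48 mm inside diameter, 38 mm high. Origin: centre of its underside; z up along its axis; it starts upright on the bench.
- hoop_small: Small bentwood hoop of tan wood, a plain ring open at both ends, 44 mm outside and 34 mm inside diameter, 38 mm high. Origin: centre of its underside; z up along its axis; it starts upright on the bench.
- lid: Round tan wooden lid: a disc 50 mm in diameter and 12 mm thick, with a darker cylindrical knob 18 mm in diameter standing 26 mm up from its centre (38 mm high in all). Origin: centre of its underside; z up along its axis; it starts upright on the bench.
- square_box: Bystander: open square box of light wood, 60 x 60 x 45 mm, loose, standing among the parts; it belongs to no kit and stays where it is. Origin: centre of its underside, z up.
- glue_jar: Bystander: jar with a black cap, 60 mm in diameter, 75 mm high, loose, stays where it is. Origin: centre of its underside, z up.
- mallet: Bystander: wooden mallet lying on the bench, head 50 x 90 x 50 mm, handle 22 mm thick running 160 mm out from the head along -x; loose, stays where it is. Origin: centre of the underside of the head, z up.

How it is judged:
By the outcome, as a careful person would: the job done as asked, in the order asked, and still so for the second after the job is handed in, with the robot touching nothing.
It also fails if it takes over 120 s, if anything falls off the work surface, if the arm or the gripper's body presses on something with over 40 N, if the wrist force passes 120 N, or if a joint passes its speed limit or range.

## Working session

There is one attempt and no reset: what is moved stays moved. The work goes in short steps, Python scripts to look and compute and a tool call to move; the robot and the scene stay as the last step left them, time stands still between calls to the robot, and variables do not carry over. Pictures are saved under pics/ and viewed, at most 14 in all, crops included, and the job is handed in when it is done.

Besides the shell and the picture viewer there is one more tool, called after "Call:" by a JSON object that holds its "name" and its "arguments", one argument or row to a line. jog_arm: Moves the arm, as the interface text tells. Its arguments: {"type":"object","properties":{"rows":{"type":"array"},"grip":{"type":"number"},"force":{"type":"number"}},"required":["rows"]}

```bash
mkdir -p pics
python3 - <<'E'
from bench import r
import cv2,numpy as np
print(r.sense())
for n in("scene","top"):
    p,d=r.snapshot(n); cv2.imwrite(f"pics/{n}0.png",p); np.save(f"{n}0.npy",d); print(r.camera_params(n))
E
```

```text
{'time': 0.0, 'joint_pos': array([-7.30742187e+01,  7.51494719e+00,  8.53304442e+01, -2.38049348e-03,
        8.72601664e+01, -4.89372952e+00]), 'qd': array([ 0.02704662, -0.05855686,  0.04271007,  0.00402801, -0.03520374,
       -0.01558356]), 'joint_efforts': array([-8.16123211e-04, -5.69395566e+01, -5.00554097e+01, -4.14234119e-04,
        1.42987934e-02,  1.15494583e-05]), 'tool_pos': array([ 222.84971452, -556.48713065,  230.23493225]), 'tcp_rot': array([-1.79894624e+02, -6.63601030e-03,  2.18196207e+01]), 'ft_force': array([ 0.45202556, -0.40964844, -0.10744807]), 'wrist_torque': array([-0.03332479,  0.05038479,  0.02989988]), 'grip_force': 0.0, 'finger_gap': 85.77343781964393}
{'fx': 460.89465610023484, 'fy': 460.89465610023484, 'cx': 289.5247622156712, 'cy': 208.2141385211902, 'dist_coeffs': array([-0.0162573,  0.       ,  0.       ,  0.       ,  0.       ]), 'pose': array([[-5.27081595e-01,  6.96971625e-01, -4.86225818e-01,
         1.18678581e+03],
       [ 8.49804620e-01,  4.35062599e-01, -2.97577962e-01,
         3.82194006e+02],
       [ 4.13527203e-03, -5.70044813e-01, -8.21603195e-01,
         1.15643642e+03],
       [ 0.00000000e+00,  0.00000000e+00,  0.00000000e+00,
         1.00000000e+00]])}
{'fx': 441.9832359431912, 'fy': 441.9832359431912, 'cx': 278.7628748202479, 'cy': 209.80565043651438, 'dist_coeffs': array([-0.02544773,  0.        ,  0.        ,  0.        ,  0.        ]), 'pose': array([[-2.53696510e-02, -9.98046966e-01,  5.70844560e-02,
         4.69913456e+02],
       [-9.99590102e-01,  2.60838445e-02,  1.18009336e-02,
        -4.47105282e+00],
       [-1.32668680e-02, -5.67616716e-02, -9.98299606e-01,
         1.12304972e+03],
       [ 0.00000000e+00,  0.00000000e+00,  0.00000000e+00,
         1.00000000e+00]])}
```

View pics/top0.png

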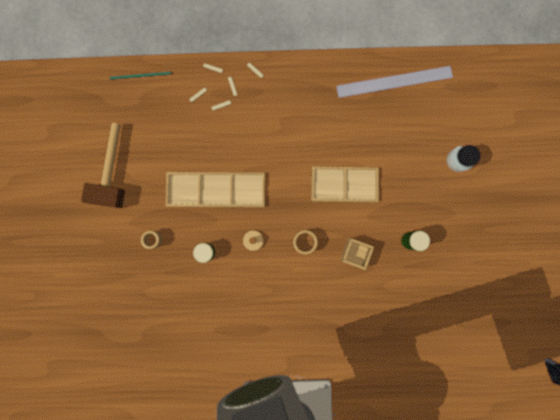

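View pics/scene0.png

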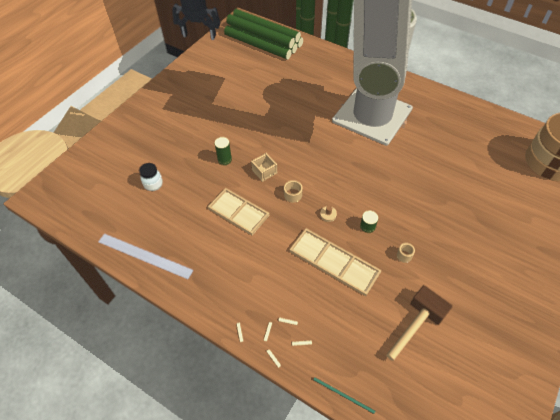

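The top view shows, left to right (+y to -y): small hoop (150,240), short bamboo (204,253), lid (253,240), large hoop (305,242), box (358,254) and tall bamboo (420,241). tray_three is near (216,189) and tray_two near (345,184). The scene view confirms this, with everything upright. I'll enlarge it to get precise positions.

Run:
```python
import cv2
p=cv2.imread("pics/top0.png")
cv2.imwrite("pics/cL.png",cv2.resize(p[160:280,130:290],None,fx=5,fy=5,interpolation=cv2.INTER_CUBIC))
cv2.imwrite("pics/cR.png",cv2.resize(p[160:280,285:445],None,fx=5,fy=5,interpolation=cv2.INTER_CUBIC))
```

```text
(no output)
```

View pics/cL.png

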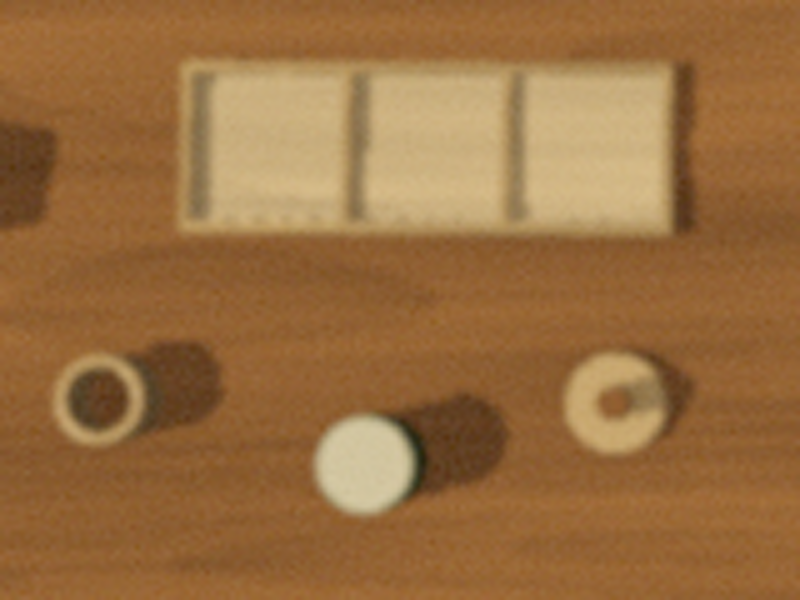

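View pics/cR.png

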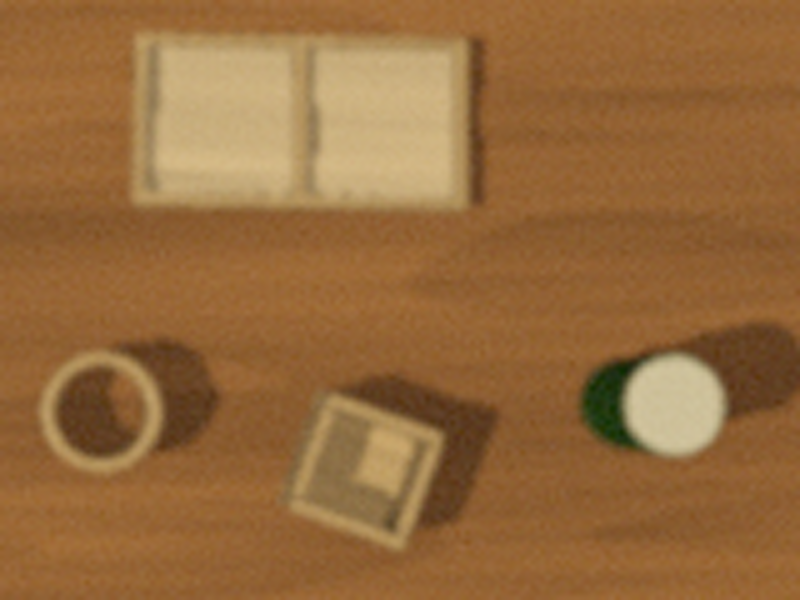

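```bash
cat > h.py <<'E'
from bench import r
import cv2,numpy as np
def w(u,v,z,cam="top"):
    c=r.camera_params(cam);K=np.array([[c['fx'],0,c['cx']],[0,c['fy'],c['cy']],[0,0,1]])
    q=cv2.undistortPoints(np.array([[[u,v]]],float),K,c['dist_coeffs'])[0,0]
    P=c['pose'];d=P[:3,:3]@[*q,1];o=P[:3,3]
    return (o+d*(z-o[2])/d[2])[:2].round(1)
E
python3 - <<'E'
from h import *
L=lambda u,v,z,o=130:w(o+(u+.5)/5-.5,160+(v+.5)/5-.5,z)
R=lambda u,v,z:L(u,v,z,285)
print("hs",L(100,400,38),"edges",L(53,400,38),L(148,400,38))
print("bs",L(366,465,50)," lid",L(616,402,12),"knob",L(616,402,38))
print("hl",R(102,411,38),R(40,411,38),R(164,411,38));print("bt",R(675,405,84),R(622,405,84),R(727,405,84))
print("box",R(330,393,45),R(443,434,45),R(402,549,45),R(290,508,45))
print("t3",*[L(*p,14) for p in[(181,62),(672,62),(676,236),(181,232)]])
print("t2",*[R(*p,14) for p in[(136,34),(470,38),(470,209),(133,206)]])
E
```

```text
hs [466.7 328.5] edges [467.3 351.9] [466.2 304.7]
bs [432.1 195.1]  lid [459.2  75.8] knob [459.5  73.9]
hl [451.9 -53.9] [452.6 -23.5] [451.1 -84.2]
bt [ 448.5 -320.1] [ 449.1 -295.3] [ 447.9 -344.5]
box [ 457.9 -164.6] [ 436.6 -218.7] [ 381.6 -196.9] [ 402.7 -143.3]
t3 [636.9 293. ] [630.   43.5] [541.8  43.6] [550.4 293.8]
t2 [640.9 -77.6] [ 634.4 -246. ] [ 547.9 -242.6] [553.9 -73.5]
```

Call:
{"name": "jog_arm", "arguments": {
  "rows": [
    [[297.4, -136.2, 51], [0, 0, -1.19]],
    [[297.4, -136.2, 51], [0, 0, -1.19]],
    [[297.4, -136.2, 51], [0, 0, -1.19]],
    [[297.4, -136.2, 51], [0, 0, -1.19]],
    [[297.4, -136.2, 51], [0, 0, -1.19]],
    [[297.4, -136.2, 51], [0, 0, -1.19]],
    [[297.4, -136.2, 51], [0, 0, -1.19]],
    [[297.4, -136.2, 51], [0, 0, -1.19]],
    [[297.4, -136.2, 51], [0, 0, -1.19]],
    [[297.4, -136.2, 51], [0, 0, -1.19]]
  ],
  "grip": 85,
  "force": 40
}}

```text
time: 1.1
tool_pos: [448.2, -320.1, 180.1]
tcp_rot: [-180.0, -0.0, 89.8]
ft_force: [-0.2, -0.9, -0.1]
finger_gap: 85.2
grip_force: 0.0
```

Call:
{"name": "jog_arm", "arguments": {
  "rows": [
    [[0, 0, 30], [0, 0, 0]],
    [[0, 0, 60], [0, 0, 0]],
    [[0, 0, 90], [0, 0, 0]],
    [[0, 0, 115], [0, 0, 0]],
    [[0, 0, 130], [0, 0, 0]],
    [[0, 0, 135], [0, 0, 0]],
    [[0, 0, 135], [0, 0, 0]]
  ]
}}

```text
time: 1.8
tool_pos: [448.2, -320.4, 45.2]
tcp_rot: [-180.0, -0.0, 89.9]
ft_force: [-0.9, 0.7, -0.9]
finger_gap: 84.8
grip_force: 0.0
```

Call:
{"name": "jog_arm", "arguments": {
  "rows": [
    [[0, 0, 0], [0, 0, 0]],
    [[0, 0, 0], [0, 0, 0]],
    [[0, 0, 0], [0, 0, 0]],
    [[0, 0, 0], [0, 0, 0]],
    [[0, 0, 0], [0, 0, 0]],
    [[0, 0, 0], [0, 0, 0]],
    [[0, 0, 0], [0, 0, 0]],
    [[0, 0, 0], [0, 0, 0]]
  ],
  "grip": 30,
  "force": 40
}}

```text
time: 2.6
tool_pos: [449.3, -320.7, 46.8]
tcp_rot: [179.9, 0.1, 90.0]
ft_force: [-0.4, 0.5, 5.2]
finger_gap: 45.1
grip_force: 40.6
```

Call:
{"name": "jog_arm", "arguments": {
  "rows": [
    [[0, 0, -15], [0, 0, 0]],
    [[0, 0, -40], [0, 0, 0]],
    [[10, 12, -50], [0, 0, 0]],
    [[30, 36, -50], [0, 0, 0]],
    [[54, 65, -50], [0, 0, 0]],
    [[78, 94, -50], [0, 0, 0]],
    [[100, 120, -50], [0, 0, 0]],
    [[114, 137, -50], [0, 0, 0]],
    [[120, 144, -50], [0, 0, 0]],
    [[120, 144, -50], [0, 0, 0]]
  ]
}}

```text
time: 3.6
tool_pos: [593.3, -198.8, 95.5]
tcp_rot: [180.0, -0.0, 90.1]
ft_force: [0.1, -0.0, -0.3]
finger_gap: 45.2
grip_force: 41.1
```

Call:
{"name": "jog_arm", "arguments": {
  "rows": [
    [[0, 0, 15], [0, 0, 0]],
    [[0, 0, 30], [0, 0, 0]],
    [[0, 0, 38], [0, 0, 0]],
    [[0, 0, 42], [0, 0, 0]],
    [[0, 0, 44], [0, 0, 0]],
    [[0, 0, 44], [0, 0, 0]]
  ]
}}

```text
time: 4.2
tool_pos: [591.2, -200.5, 51.9]
tcp_rot: [-179.9, -0.0, 89.9]
ft_force: [-6.9, 1.8, 9.9]
finger_gap: 45.2
grip_force: 42.0
```

Call:
{"name": "jog_arm", "arguments": {
  "rows": [
    [[0, 0, 0], [0, 0, 0]],
    [[0, 0, 0], [0, 0, 0]],
    [[0, 0, 0], [0, 0, 0]],
    [[0, 0, 0], [0, 0, 0]],
    [[0, 0, -15], [0, 0, 0]],
    [[0, 0, -45], [0, 0, 0]],
    [[0, 0, -80], [0, 0, 0]],
    [[0, 0, -90], [0, 0, 0]]
  ],
  "grip": 85
}}

```text
time: 5.0
tool_pos: [595.1, -201.1, 147.5]
tcp_rot: [179.6, 0.2, 90.0]
ft_force: [1.5, -0.1, 0.0]
finger_gap: 85.1
grip_force: 0.0
```

Run:
```python
from h import *
p,d=r.snapshot("scene");cv2.imwrite("pics/s1.png",cv2.resize(p[110:260,160:360],None,fx=4,fy=4,interpolation=cv2.INTER_CUBIC)); print(r.sense()['tool_pos'])
```

```text
[ 595.3254401  -201.18502303  147.65722314]
```

View pics/s1.png

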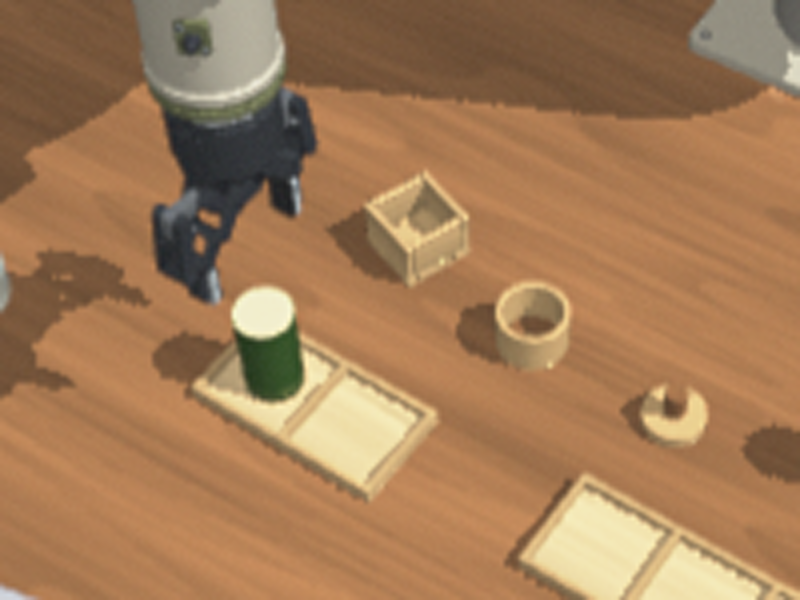

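The tall bamboo stands upright in the left compartment of tray_two (around 270,345 in the crop). Next is the large hoop.

Call:
{"name": "jog_arm", "arguments": {
  "rows": [
    [[48, -46, 0], [0, 0, 0]],
    [[84, -81, 0], [0, 0, 0]],
    [[118, -113, 0], [0, 0, 0]],
    [[138, -133, 0], [0, 0, 0]],
    [[146, -140.5, 10], [0, 0, 0]],
    [[146, -140.5, 45], [0, 0, 0]],
    [[146, -140.5, 85], [0, 0, 0]],
    [[146, -140.5, 115], [0, 0, 0]],
    [[146, -140.5, 130], [0, 0, 0]],
    [[146, -140.5, 133], [0, 0, 0]]
  ]
}}

```text
time: 6.05
tool_pos: [449.2, -53.4, 5.4]
tcp_rot: [-179.7, -0.1, 90.0]
ft_force: [0.5, 0.3, -0.6]
finger_gap: 85.0
grip_force: 0.0
```

Call:
{"name": "jog_arm", "arguments": {
  "rows": [
    [[0, 0, 0], [0, 0, 0]],
    [[0, 0, 0], [0, 0, 0]],
    [[0, 0, 0], [0, 0, 0]],
    [[0, 0, 0], [0, 0, 0]],
    [[0, 0, 0], [0, 0, 0]],
    [[0, 0, 0], [0, 0, 0]],
    [[0, 0, 0], [0, 0, 0]]
  ],
  "grip": 40,
  "force": 30
}}

```text
time: 6.75
tool_pos: [453.3, -54.4, 9.7]
tcp_rot: [179.9, 0.0, 90.0]
ft_force: [-0.5, 1.3, 5.4]
finger_gap: 56.5
grip_force: 32.6
```

Call:
{"name": "jog_arm", "arguments": {
  "rows": [
    [[0, 0, -15], [0, 0, 0]],
    [[0, 0, -40], [0, 0, 0]],
    [[-6, 14, -50], [0, 0, 0]],
    [[-18, 40, -50], [0, 0, 0]],
    [[-32, 70, -50], [0, 0, 0]],
    [[-46, 100, -50], [0, 0, 0]],
    [[-57, 125, -50], [0, 0, 0]],
    [[-63, 138, -50], [0, 0, 0]],
    [[-65.5, 143.5, -50], [0, 0, 0]],
    [[-65.5, 143.5, -50], [0, 0, 0]]
  ]
}}

```text
time: 7.75
tool_pos: [595.7, -119.7, 58.2]
tcp_rot: [-180.0, -0.0, 90.0]
ft_force: [-0.5, 0.1, -0.2]
finger_gap: 56.0
grip_force: 32.3
```

Call:
{"name": "jog_arm", "arguments": {
  "rows": [
    [[0, 0, 15], [0, 0, 0]],
    [[0, 0, 30], [0, 0, 0]],
    [[0, 0, 38], [0, 0, 0]],
    [[0, 0, 42], [0, 0, 0]],
    [[0, 0, 44.5], [0, 0, 0]],
    [[0, 0, 44.5], [0, 0, 0]]
  ]
}}

```text
time: 8.35
tool_pos: [594.6, -119.1, 14.6]
tcp_rot: [-179.9, -0.0, 90.0]
ft_force: [-7.9, 1.4, 12.2]
finger_gap: 56.6
grip_force: 32.6
```

Call:
{"name": "jog_arm", "arguments": {
  "rows": [
    [[0, 0, 0], [0, 0, 0]],
    [[0, 0, 0], [0, 0, 0]],
    [[0, 0, 0], [0, 0, 0]],
    [[0, 0, 0], [0, 0, 0]],
    [[0, 0, -15], [0, 0, 0]],
    [[0, 0, -45], [0, 0, 0]],
    [[0, 0, -85], [0, 0, 0]],
    [[0, 0, -110], [0, 0, 0]],
    [[0, 0, -116], [0, 0, 0]]
  ],
  "grip": 85
}}

```text
time: 9.25
tool_pos: [598.3, -120.3, 135.6]
tcp_rot: [179.6, 0.1, 90.0]
ft_force: [0.8, 1.0, -0.2]
finger_gap: 85.1
grip_force: 0.0
```

Call:
{"name": "jog_arm", "arguments": {
  "rows": [
    [[30, -16, 0], [0, 0, 0]],
    [[70, -36, 0], [0, 0, 0]],
    [[112, -58, 0], [0, 0, 0]],
    [[154, -80, 0], [0, 0, 0]],
    [[196, -102, 0], [0, 0, 0]],
    [[238, -124, 0], [0, 0, 0]],
    [[276, -144, 0], [0, 0, 0]],
    [[302, -157, 0], [0, 0, 0]],
    [[315, -163.5, 0], [0, 0, 0]],
    [[315, -163.5, 0], [0, 0, 0]]
  ]
}}

```text
time: 10.25
tool_pos: [430.7, 197.0, 129.5]
tcp_rot: [-180.0, -0.0, 90.2]
ft_force: [-0.2, -0.3, 0.1]
finger_gap: 85.1
grip_force: 0.0
```

Run:
```python
from h import *
print(r.sense()['tool_pos'])
p,d=r.snapshot("scene");cv2.imwrite("pics/s2.png",cv2.resize(p[130:290,180:420],None,fx=3,fy=3,interpolation=cv2.INTER_CUBIC))
```

```text
[430.66856449 196.99515267 129.5309152 ]
```

View pics/s2.png

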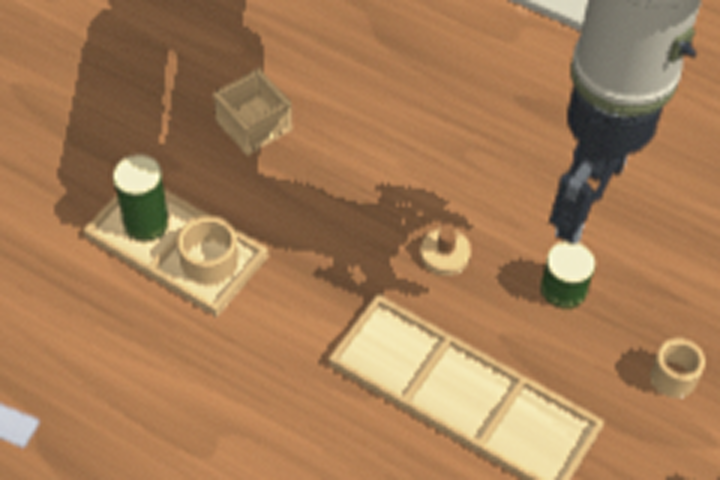

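Both tray_two parts are upright in their compartments: bamboo near (142,195), hoop near (208,248). The gripper is above the short bamboo.

Call:
{"name": "jog_arm", "arguments": {
  "rows": [
    [[0, 0, 30], [0, 0, 0]],
    [[0, 0, 60], [0, 0, 0]],
    [[0, 0, 85], [0, 0, 0]],
    [[0, 0, 100], [0, 0, 0]],
    [[0, 0, 107], [0, 0, 0]],
    [[0, 0, 107], [0, 0, 0]]
  ]
}}

```text
time: 10.9
tool_pos: [431.4, 194.4, 21.8]
tcp_rot: [-179.9, 0.1, 89.9]
ft_force: [-0.3, 0.4, -0.7]
finger_gap: 85.2
grip_force: 0.0
```

Call:
{"name": "jog_arm", "arguments": {
  "rows": [
    [[0, 0, 0], [0, 0, 0]],
    [[0, 0, 0], [0, 0, 0]],
    [[0, 0, 0], [0, 0, 0]],
    [[0, 0, 0], [0, 0, 0]],
    [[0, 0, 0], [0, 0, 0]],
    [[0, 0, 0], [0, 0, 0]],
    [[0, 0, 0], [0, 0, 0]],
    [[0, 0, 0], [0, 0, 0]]
  ],
  "grip": 30,
  "force": 35
}}

```text
time: 11.7
tool_pos: [433.0, 195.7, 24.2]
tcp_rot: [179.9, -0.0, 90.0]
ft_force: [-0.9, -2.2, 5.6]
finger_gap: 44.9
grip_force: 35.5
```

Next: the middle compartment (589.8, 168.5), so dx +157.5, dy -27.

Call:
{"name": "jog_arm", "arguments": {
  "rows": [
    [[0, 0, -15], [0, 0, 0]],
    [[0, 0, -40], [0, 0, 0]],
    [[-3, 16, -50], [0, 0, 0]],
    [[-8, 45, -50], [0, 0, 0]],
    [[-13, 78, -50], [0, 0, 0]],
    [[-19, 111, -50], [0, 0, 0]],
    [[-23, 137, -50], [0, 0, 0]],
    [[-26, 152, -50], [0, 0, 0]],
    [[-27, 157.5, -50], [0, 0, 0]],
    [[-27, 157.5, -50], [0, 0, 0]]
  ]
}}

```text
time: 12.7
tool_pos: [589.7, 168.4, 72.8]
tcp_rot: [-180.0, -0.0, 90.0]
ft_force: [0.2, -0.4, -0.9]
finger_gap: 44.9
grip_force: 36.0
```

Call:
{"name": "jog_arm", "arguments": {
  "rows": [
    [[0, 0, 15], [0, 0, 0]],
    [[0, 0, 30], [0, 0, 0]],
    [[0, 0, 38], [0, 0, 0]],
    [[0, 0, 42], [0, 0, 0]],
    [[0, 0, 44.5], [0, 0, 0]],
    [[0, 0, 44.5], [0, 0, 0]]
  ]
}}

```text
time: 13.3
tool_pos: [588.3, 168.6, 29.2]
tcp_rot: [-179.9, 0.0, 90.0]
ft_force: [-7.8, -2.0, 13.4]
finger_gap: 44.9
grip_force: 37.1
```

Call:
{"name": "jog_arm", "arguments": {
  "rows": [
    [[0, 0, 0], [0, 0, 0]],
    [[0, 0, 0], [0, 0, 0]],
    [[0, 0, 0], [0, 0, 0]],
    [[0, 0, 0], [0, 0, 0]],
    [[0, 0, -15], [0, 0, 0]],
    [[0, 0, -45], [0, 0, 0]],
    [[0, 0, -85], [0, 0, 0]],
    [[0, 0, -100], [0, 0, 0]],
    [[0, 0, -100], [0, 0, 0]]
  ],
  "grip": 85
}}

```text
time: 14.2
tool_pos: [592.2, 169.0, 133.2]
tcp_rot: [179.6, -0.1, 90.0]
ft_force: [-0.3, -0.1, 0.2]
finger_gap: 85.2
grip_force: 0.0
```

Call:
{"name": "jog_arm", "arguments": {
  "rows": [
    [[16, -12, 0], [0, 0, 0]],
    [[44, -34, 0], [0, 0, 0]],
    [[80, -62, 0], [0, 0, 0]],
    [[116, -89, 0], [0, 0, 0]],
    [[144, -111, 0], [0, 0, 0]],
    [[160, -123, 0], [0, 0, 0]],
    [[160, -123, 30], [0, 0, 0]],
    [[160, -123, 65], [0, 0, 0]],
    [[160, -123, 95], [0, 0, 0]],
    [[160, -123, 110], [0, 0, 0]]
  ]
}}

```text
time: 15.2
tool_pos: [462.3, 327.2, 13.3]
tcp_rot: [-179.6, 0.2, 90.0]
ft_force: [0.1, -0.2, -0.0]
finger_gap: 85.0
grip_force: 0.0
```

Call:
{"name": "jog_arm", "arguments": {
  "rows": [
    [[0, 0, 8], [0, 0, 0]],
    [[0, 0, 10], [0, 0, 0]],
    [[0, 0, 10], [0, 0, 0]]
  ]
}}

```text
time: 15.5
tool_pos: [467.0, 328.9, 9.1]
tcp_rot: [179.9, -0.0, 90.0]
ft_force: [0.2, 0.0, 0.8]
finger_gap: 84.9
grip_force: 0.0
```

Call:
{"name": "jog_arm", "arguments": {
  "rows": [
    [[0, 0, 0], [0, 0, 0]],
    [[0, 0, 0], [0, 0, 0]],
    [[0, 0, 0], [0, 0, 0]],
    [[0, 0, 0], [0, 0, 0]],
    [[0, 0, 0], [0, 0, 0]],
    [[0, 0, 0], [0, 0, 0]],
    [[0, 0, 0], [0, 0, 0]],
    [[0, 0, 0], [0, 0, 0]]
  ],
  "grip": 30,
  "force": 30
}}

```text
time: 16.3
tool_pos: [467.3, 328.8, 9.6]
tcp_rot: [179.9, -0.0, 90.0]
ft_force: [-0.6, -0.0, 5.8]
finger_gap: 43.4
grip_force: 30.3
```

Target (592.3, 249.5), so dx +125.5, dy -79.

Call:
{"name": "jog_arm", "arguments": {
  "rows": [
    [[0, 0, -15], [0, 0, 0]],
    [[0, 0, -40], [0, 0, 0]],
    [[-8, 13, -50], [0, 0, 0]],
    [[-23, 37, -50], [0, 0, 0]],
    [[-40, 63, -50], [0, 0, 0]],
    [[-56, 89, -50], [0, 0, 0]],
    [[-69, 110, -50], [0, 0, 0]],
    [[-76, 121, -50], [0, 0, 0]],
    [[-79, 125.5, -50], [0, 0, 0]],
    [[-79, 125.5, -50], [0, 0, 0]]
  ]
}}

```text
time: 17.3
tool_pos: [592.2, 249.1, 58.3]
tcp_rot: [-180.0, -0.0, 90.0]
ft_force: [-0.4, -0.1, 0.5]
finger_gap: 43.5
grip_force: 30.7
```

Call:
{"name": "jog_arm", "arguments": {
  "rows": [
    [[0, 0, 15], [0, 0, 0]],
    [[0, 0, 30], [0, 0, 0]],
    [[0, 0, 38], [0, 0, 0]],
    [[0, 0, 42], [0, 0, 0]],
    [[0, 0, 44.5], [0, 0, 0]],
    [[0, 0, 44.5], [0, 0, 0]]
  ]
}}

```text
time: 17.9
tool_pos: [590.8, 249.7, 14.6]
tcp_rot: [-179.9, 0.0, 90.0]
ft_force: [-7.6, -1.6, 11.6]
finger_gap: 43.4
grip_force: 31.6
```

Call:
{"name": "jog_arm", "arguments": {
  "rows": [
    [[0, 0, 0], [0, 0, 0]],
    [[0, 0, 0], [0, 0, 0]],
    [[0, 0, 0], [0, 0, 0]],
    [[0, 0, 0], [0, 0, 0]],
    [[0, 0, -15], [0, 0, 0]],
    [[0, 0, -45], [0, 0, 0]],
    [[0, 0, -85], [0, 0, 0]],
    [[0, 0, -110], [0, 0, 0]],
    [[0, 0, -116], [0, 0, 0]]
  ],
  "grip": 85
}}

```text
time: 18.8
tool_pos: [594.8, 250.4, 135.9]
tcp_rot: [179.6, -0.1, 90.0]
ft_force: [-0.2, -0.2, 0.7]
finger_gap: 84.9
grip_force: 0.0
```

Call:
{"name": "jog_arm", "arguments": {
  "rows": [
    [[-18, -14, 0], [0, 0, 0]],
    [[-50, -38, 0], [0, 0, 0]],
    [[-87, -66, 0], [0, 0, 0]],
    [[-124, -95, 0], [0, 0, 0]],
    [[-156, -119, 0], [0, 0, 0]],
    [[-174, -133, 0], [0, 0, 0]],
    [[-174, -133, 30], [0, 0, 0]],
    [[-174, -133, 60], [0, 0, 0]],
    [[-174, -133, 80], [0, 0, 0]],
    [[-174, -133, 80], [0, 0, 0]]
  ]
}}

```text
time: 19.8
tool_pos: [455.7, 75.1, 46.4]
tcp_rot: [-179.6, 0.0, 90.0]
ft_force: [0.5, -0.3, -0.6]
finger_gap: 84.8
grip_force: 0.0
```

Call:
{"name": "jog_arm", "arguments": {
  "rows": [
    [[0, 0, 15], [0, 0, 0]],
    [[0, 0, 28], [0, 0, 0]],
    [[0, 0, 34], [0, 0, 0]],
    [[0, 0, 35], [0, 0, 0]],
    [[0, 0, 35], [0, 0, 0]]
  ]
}}

```text
time: 20.3
tool_pos: [459.1, 75.5, 15.1]
tcp_rot: [-180.0, -0.0, 90.0]
ft_force: [-0.1, 0.4, -0.1]
finger_gap: 85.1
grip_force: 0.0
```

Call:
{"name": "jog_arm", "arguments": {
  "rows": [
    [[0, 0, 0], [0, 0, 0]],
    [[0, 0, 0], [0, 0, 0]],
    [[0, 0, 0], [0, 0, 0]],
    [[0, 0, 0], [0, 0, 0]],
    [[0, 0, 0], [0, 0, 0]],
    [[0, 0, 0], [0, 0, 0]],
    [[0, 0, 0], [0, 0, 0]],
    [[0, 0, 0], [0, 0, 0]],
    [[0, 0, 0], [0, 0, 0]],
    [[0, 0, 0], [0, 0, 0]]
  ],
  "grip": 8,
  "force": 30
}}

```text
time: 21.3
tool_pos: [459.2, 75.5, 15.1]
tcp_rot: [180.0, -0.0, 90.0]
ft_force: [-2.1, 0.4, 5.4]
finger_gap: 16.8
grip_force: 29.3
```

Target (587.3, 87.5), so dx +128, dy +12.

Call:
{"name": "jog_arm", "arguments": {
  "rows": [
    [[0, 0, -15], [0, 0, 0]],
    [[0, 0, -40], [0, 0, 0]],
    [[1, 13, -50], [0, 0, 0]],
    [[4, 38, -50], [0, 0, 0]],
    [[6, 65, -50], [0, 0, 0]],
    [[9, 92, -50], [0, 0, 0]],
    [[11, 113, -50], [0, 0, 0]],
    [[12, 124, -50], [0, 0, 0]],
    [[12, 128, -50], [0, 0, 0]],
    [[12, 128, -50], [0, 0, 0]]
  ]
}}

```text
time: 22.3
tool_pos: [586.8, 87.4, 64.2]
tcp_rot: [-179.9, 0.0, 90.0]
ft_force: [-0.3, -0.3, -0.4]
finger_gap: 17.1
grip_force: 29.4
```

Call:
{"name": "jog_arm", "arguments": {
  "rows": [
    [[0, 0, 15], [0, 0, 0]],
    [[0, 0, 30], [0, 0, 0]],
    [[0, 0, 38], [0, 0, 0]],
    [[0, 0, 42], [0, 0, 0]],
    [[0, 0, 44.5], [0, 0, 0]],
    [[0, 0, 44.5], [0, 0, 0]]
  ]
}}

```text
time: 22.9
tool_pos: [586.6, 87.5, 20.4]
tcp_rot: [-180.0, 0.0, 90.0]
ft_force: [-0.4, -1.0, -0.3]
finger_gap: 16.7
grip_force: 29.3
```

Call:
{"name": "jog_arm", "arguments": {
  "rows": [
    [[0, 0, 0], [0, 0, 0]],
    [[0, 0, 0], [0, 0, 0]],
    [[0, 0, 0], [0, 0, 0]],
    [[0, 0, 0], [0, 0, 0]],
    [[0, 0, -15], [0, 0, 0]],
    [[0, 0, -45], [0, 0, 0]],
    [[0, 0, -90], [0, 0, 0]],
    [[0, -40, -110], [0, 0, 0]],
    [[0, -80, -120], [0, 0, 0]],
    [[0, -120, -120], [0, 0, 0]]
  ],
  "grip": 85
}}

```text
time: 23.9
tool_pos: [467.6, 87.6, 143.8]
tcp_rot: [179.7, -0.0, 90.0]
ft_force: [-0.3, 0.1, 1.5]
finger_gap: 84.8
grip_force: 0.0
```

Call:
{"name": "jog_arm", "arguments": {
  "rows": [
    [[-30, -15, -20], [0, 0, 0]],
    [[-60, -30, -40], [0, 0, 0]],
    [[-60, -30, -40], [0, 0, 0]],
    [[-60, -30, -40], [0, 0, 0]]
  ]
}}

```text
time: 24.3
tool_pos: [437.7, 27.0, 182.0]
tcp_rot: [179.8, -0.0, 89.9]
ft_force: [-0.1, 0.8, -0.1]
finger_gap: 84.9
grip_force: 0.0
```

Run:
```python
from h import *
for n,s in (("scene",p:=None),("top",None)):
    p,d=r.snapshot(n); p=p[120:300,120:460] if n=="scene" else p[90:280,70:490]
    cv2.imwrite(f"pics/{n}9.png",cv2.resize(p,(800,round(800*p.shape[0]/p.shape[1])),interpolation=cv2.INTER_CUBIC))
```

```text
(no output)
```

View pics/scene9.png

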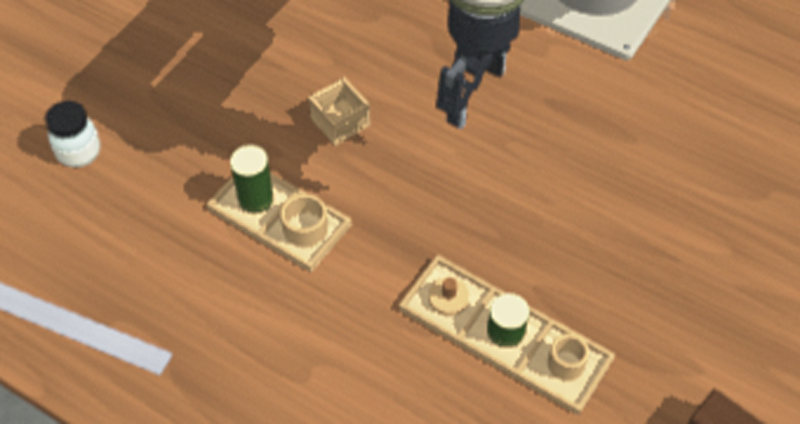

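View pics/top9.png

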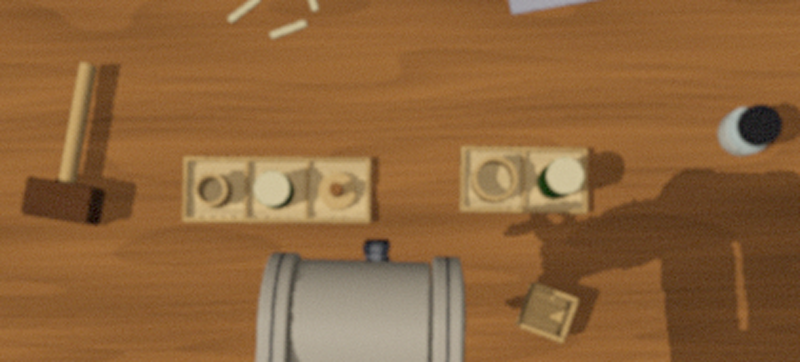

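All five parts stand upright inside their own compartments: tray_three at (213,189), (273,189), (341,188) and tray_two at (494,179), (562,178) in the top crop. The box, jar and mallet look unmoved and the gripper is clear.

```bash
python3 -c "
from bench import r
print(r.hand_in())"
```

```text
the job is handed in; nothing more can be done
None
```

Both kits are made up and the job is handed in: all five parts stand upright in their own compartments, and the box, jar and mallet look unmoved in the last pictures; no verdict came back from the judge.

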